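# Hang a carved plaque on the turning tree

### The arm

A 6-joint arm with a two-finger parallel gripper is mounted at the origin on the work surface. World frame = base frame: x ahead of the robot, y to its left, z up, the work surface at z = 0. Lengths are in mm, angles in degrees, forces in N, time in s.
With the tool pointing down it reaches from about 350 to 850 mm from the base axis. Payload 8.1 kg.
Tool frame: the origin (TCP) lies midway between the tips of the shut fingers; the grasp point (between the pads) lies 19 mm behind it; z points along the fingers, y is the line along which they close (so a half turn about z gives the same grasp; the last joint's range is limited). The gripper opens to 85 mm and grips with 20 to 120 N. Pads are 22 mm wide; open, the fingers measure 114 mm over their backs; the gripper's body (76 mm by 85 mm) begins 54 mm behind the grasp point. The pads swing forward as they close: fully open they stand 13 mm farther back than shut.
Start: joints at [-4.893, 7.471, 85.268, -0, 87.261, -4.893], TCP at [600.004, 0.022, 231.292] pointing down, gripper open.
Joint ranges: [-169.43, 169.43], [-51.17, 129.36], [1.28, 143.12], [-76.62, 256.62], [0, 156.53], [-152.29, 152.29]. Speed limits (degrees/s): [136.94, 136.94, 159.86, 180, 180, 180].

### API

Orientations are given as [roll, pitch, yaw] about the fixed x, y, z axes, in that order (R = Rz(yaw) Ry(pitch) Rx(roll)).
In Python, from bench import sense, snapshot, camera_params, hand_in, masks_of, pinpoint gives the robot as it stands.
- The arm moves only by the tool step_arm, never from a script. Its argument "targets" is a list of rows, each an object with "angular": the turn, a rotation vector about the tool's x, y, z scaled (see below), a list of three; "dp": the shift along the tool's x, y, z scaled (see below), a list of three; "fingers": the closure, from 0 (fully open) to 1 (shut). A call has exactly 8 rows; each row is the pose to reach, as a shift and turn from the pose commanded when the call began, along the tool's axes at that moment, turning the shorter way round; what a row does not reach only later rows make up. The controller multiplies each number of a shift by 0.2 m and each number of a turn by 180 degrees. A row lasts 1/8 s, in which the tool goes at most 62.5 mm and 10.7 degrees, less where a joint would pass 70% of its speed; a pose out of reach is approached as far as the arm can. A call with a number of a shift or a turn outside -1 to 1 is refused whole. A call with a gripper value outside its range is refused whole. The fingers move at their own pace and stop on an object; "newtons" is the grip in N (left out, the last holds). Time passes only in rows, so rows that repeat a pose let the fingers close, or fill a call up. It gives the time, the measured TCP pose, the force, the opening and the grip force at its end, in the units of the state.
- sense(): the state, without advancing time (a new reading comes with each control period).
- snapshot(name): name is "scene" or "side" or "wrist"; returns the picture (420x560x3 uint8, blue, green, red); there is no depth.
- camera_params(name): a dict with "vfov" (degrees; the focal length in pixels is half the picture's height over the tangent of half this angle, whatever the lens; pixels are square), "cx", "cy" (the principal point, pixels), "R" (3x3) and "t" (3): a world point X has camera coordinates R X + t. Camera axes: x right, y down, z forward; pixel columns grow to the right and rows downward; lengths in mm; the calibration is good to about 2 mm. A picture is of the moment at which its call begins: read the wrist's pose just before it. camera_params takes no time and is no camera call; for the wrist camera it gives the pose at the moment of the call.
- hand_in(): hands the job in; it is judged then, once.
Trained networks look in the newest picture that a camera, given by its name, has taken for a name from the list of things; names that differ only in an ending like _2 or _b are one class to them, and where a whole thing is asked for, a point or a joint stands for the part that bears it (a point fixed in the world has none). Each returns a list of dicts, best first, with "conf" (0 to 1); they miss things now and then, are a little off and sometimes report something else, mostly with a low value. They report only what shows in the picture. A call takes as long as a camera call. They do not tell look-alikes from the thing itself.
- masks_of(camera, label): "pixels" (420x560 bool, what is visible of it) and "at" ([column, row] in pixels, amid what is visible of it).
- pinpoint(camera, label): "at" ([column, row] in pixels: a listed point, or the origin of a listed thing).
The state is a dict: "time": time; "joint_pos": joint angles; "qd": joint speeds; "joint_efforts": joint torques, N m; "tool_pos": TCP position; "tcp_rot": TCP orientation; "ft_force": force on the tool from outside, world axes, zero at the start; "wrist_torque": the same for the moment, N m; "finger_gap": finger opening in mm; "grip_force": force on a finger pad.
Only numpy, scipy, OpenCV 4.12 (cv2) and the standard library are available. Lean on these libraries where they do the work, as an engineer would, in place of code of your own. Each camera call takes 0.05 s, during which the arm holds its last target. There are 200 camera calls.

### The job

Turn the steel tree until its free branch stands over the tongue of the foot, then take the carved plaque out of the rack and thread the window in its neck over the upturned end of that branch, push it gently against the sprung plate until it is past the upturned pin, and lower it so that the pin catches it and the plate stays pressed in. The plaque must hang upright and at rest, let go of. Be gentle with the tree, never forcing it (keep the forces on it under 25 N), and leave everything else where it is.

Things in the scene. Friction and masses are not known exactly. Their poses are not given: they have to be found in the camera images.
- stand: steel stand: round foot 150 mm across, 14 mm thick, with a 24 mm wide tongue on its front reaching 112 mm from the axis, a post, and the turning tree with all it carries. Origin on the post's axis at the table; the tongue points along its own -x, roughly to the robot
- hub_top (a point): middle of the hub's top, 220 mm over the table, on the turning axis. The hub is 40 mm across; four level branches leave it at right angles, axes 190 mm over the table. Three carry carved pieces (up to 70 mm wide, at 105 mm from the axis, hanging down to 90 mm over the table, swinging); the free one carries none
- tree (a joint): turn of the tree about the post, rad, counter-clockwise from above positive; at 0 the free branch points along the stand's -x, over the tongue. Starts between 0.9 and 1.8. Friction about 0.25 N m (some 2 N pushed at the branch's end); stays where it is left; no stop at 0
- branch_root (a point): on the free branch's axis, at the mouth of its 16 mm thick socket, 54 mm from the post's axis; its own -x points outward. From here a 10 mm round rod runs level outward to an upright pin, 10 mm across, top 12 mm above the rod's axis. Pin centre 118 to 138 mm from the post's axis: the rod was clamped by hand, its reach is not reported and must be seen or felt
- press_plate (a joint): how far the sprung round plate (26 mm across, 4 mm thick, riding on the free rod) is pressed inward, m: 0 at rest, its outer face then 7 mm inward of the pin's inner side; 0.016 hard stop. Spring 2 N at first touch, 0.4 N more per mm (8.4 N at the stop). With the plaque caught behind the pin it stays near 0.007
- plaque: wooden plaque upright in one slot of the rack, about 80 g, 14 mm thick (x): square body 84 mm wide (y), 84 mm high with a rosette, on it a neck 34 mm wide (y), total height 136 mm. A window 20 mm wide, 24 mm high goes through the neck along x, from 84 to 108 mm height; above it a solid head, 28 mm high, to grip by its sides. Both faces alike. Origin: centre of underside
- plaque_hole (a point): centre of the plaque's window, 96 mm above its underside, 12 mm below the window's upper edge
- rack: fixed wooden block 110 (x) by 104 (y) by 30 mm high with two slots along its y, centred 25 mm either side of its middle, 17 mm wide, floor 6 mm over the table, 24 mm deep; the plaque stands in one, the blank in the other. Origin: centre of its underside
- blank: plain wooden board 14 x 84 mm, 76 mm high, no neck and no window, standing in the other slot; origin under its centre; leave alone
- chisel_wide: wide chisel lying on the table, 240 mm long, leave alone; origin at the ferrule
- chisel_narrow: narrow chisel lying on the table, 240 mm long, leave alone; origin at the ferrule
- mallet: wooden mallet lying on the table, 270 mm long, head 64 mm across, leave alone; origin under its handle near the head
- cup: paper cup, 74 mm across, 85 mm high, leave alone; origin under its centre
- bottle: water bottle, 64 mm across, 190 mm high, leave alone; origin under its centre
- offcut: wooden offcut 110 x 50 x 30 mm on the table, leave alone; origin under its centre
Not all that is in view belongs to the job. What is shaped like the plaque but turquoise is not meant.

How it is judged:
By the outcome, as a careful person would: the job done as asked, in the order asked, and still so for the second after the job is handed in, with the robot touching nothing.
It also fails if it takes over 70 s, if anything falls off the work surface, if the arm or the gripper's body presses on something with over 40 N, if the wrist force passes 120 N, or if a joint passes its speed limit or range.

## Working session

There is one attempt and no reset: what is moved stays moved. The work goes in short steps, Python scripts to look and compute and a tool call to move; the robot and the scene stay as the last step left them, time stands still between calls to the robot, and variables do not carry over. Pictures are saved under pics/ and viewed, at most 13 in all, crops included, and the job is handed in when it is done.

Besides the shell and the picture viewer there is one more tool, called by a JSON object that holds its "method" and its "body", one argument or row to a line. step_arm: Moves the arm, as the interface text tells. Its arguments: {"type":"object","properties":{"targets":{"type":"array","items":{"type":"object","properties":{"angular":{"type":"array","items":{"type":"number","minimum":-1,"maximum":1}},"dp":{"type":"array","items":{"type":"number","minimum":-1,"maximum":1}},"fingers":{"type":"number"}}}},"newtons":{"type":"number"}},"required":["targets"]}

```bash
mkdir -p pics; ls
cat > h.py <<'E'
import numpy as np, cv2
from bench import sense, snapshot, camera_params, hand_in, masks_of, pinpoint
def K(n):
    c=camera_params(n); f=210/np.tan(np.radians(c['vfov']/2)); return c,f
def proj(n,X):
    c,f=K(n); p=np.array(c['R'])@np.array(X,float)+np.array(c['t']); return [round(float(c['cx']+f*p[0]/p[2]),1),round(float(c['cy']+f*p[1]/p[2]),1)]
def ray(n,uv):
    c,f=K(n); R=np.array(c['R']); d=R.T@np.array([(uv[0]-c['cx'])/f,(uv[1]-c['cy'])/f,1]); return -R.T@np.array(c['t']),d/np.linalg.norm(d)
def atz(n,uv,z):
    o,d=ray(n,uv); return o+d*(z-o[2])/d[2]
def tri(obs):
    A=np.zeros((3,3));b=np.zeros(3)
    for n,uv in obs:
        o,d=ray(n,uv);P=np.eye(3)-np.outer(d,d);A+=P;b+=P@o
    X=np.linalg.solve(A,b); return X
E
python3 - <<'E'
from h import *
a=snapshot('scene');b=snapshot('side')
cv2.imwrite('pics/scene.png',a);cv2.imwrite('pics/side.png',b)
for n in('scene','side'):
  c,f=K(n);print(n,f,-np.array(c['R']).T@np.array(c['t']),np.array(c['R'])[2])
  for l in('stand','hub_top','branch_root','press_plate','plaque','plaque_hole','rack','blank'):
    print(n,l,[(np.round(r['at']).tolist(),round(r['conf'],2)) for r in pinpoint(n,l)[:3]] if l!='press_plate' else [(np.round(r['at']).tolist(),round(r['conf'],2)) for r in masks_of(n,l)[:3]])
print(sense())
E
```

```text
pics
scene 407.0510642510597 [1133.14745003 -418.85150404  963.71009896] [-0.58744263  0.34833512 -0.73046136]
scene stand [([357.0, 257.0], 0.9)]
scene hub_top [([360.0, 207.0], 0.82), ([218.0, 257.0], 0.7)]
scene branch_root [([280.0, 316.0], 0.23)]
scene press_plate [([323.0, 228.0], 0.43), ([156.0, 236.0], 0.35)]
scene plaque [([245.0, 232.0], 0.56)]
scene plaque_hole [([241.0, 208.0], 0.95), ([219.0, 256.0], 0.81)]
scene rack [([219.0, 270.0], 0.63)]
scene blank [([217.0, 263.0], 0.68)]
side 433.2659086926068 [  79.35093487 -766.21882716 1053.51035589] [ 0.30887159  0.61676957 -0.72401218]
side stand [([315.0, 201.0], 0.69)]
side hub_top [([314.0, 147.0], 0.56)]
side branch_root [([327.0, 171.0], 0.84)]
side press_plate []
side plaque [([275.0, 277.0], 0.94), ([329.0, 292.0], 0.88)]
side plaque_hole [([332.0, 271.0], 0.84), ([272.0, 256.0], 0.75)]
side rack [([279.0, 143.0], 0.72), ([326.0, 294.0], 0.71)]
side blank [([320.0, 302.0], 0.58)]
{'time': 0.9, 'joint_pos': array([-4.89277442e+00,  7.47047537e+00,  8.52666288e+01, -3.87948562e-04,
        8.72618419e+01, -4.89420190e+00]), 'qd': array([ 0.02142745,  0.05237205,  0.00974829, -0.03022568,  0.03374871,
       -0.05805188]), 'joint_efforts': array([ 1.57270465e-04, -5.69316137e+01, -5.00866663e+01,  3.24975042e-05,
        1.13103633e-03,  2.77638929e-05]), 'tool_pos': array([6.00010680e+02, 2.19379586e-02, 2.31310669e+02]), 'tcp_rot': array([1.79998983e+02, 4.76010924e-04, 9.00014460e+01]), 'ft_force': array([ 0.89901885,  0.04668401, -0.22215827]), 'wrist_torque': array([ 0.00378592,  0.06055611, -0.05759078]), 'grip_force': 0.0, 'finger_gap': 85.36473002756861}
```

View pics/scene.png

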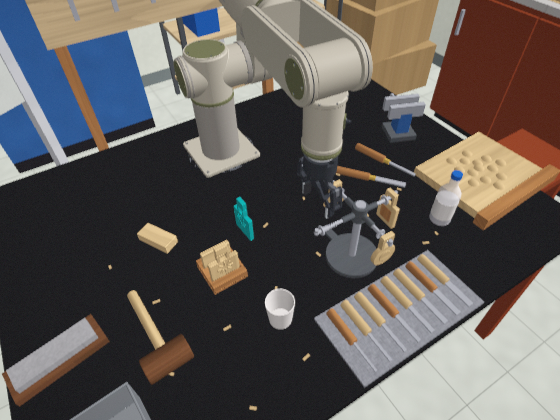

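View pics/side.png

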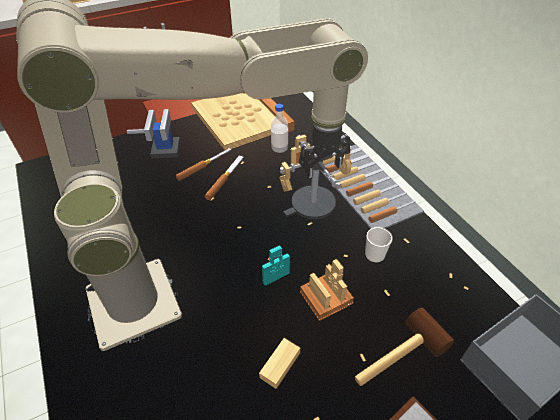

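Run:
```python
from h import *
r=lambda x:np.round(x,1)
print('stand',r(atz('scene',(357,257),0)),r(atz('side',(315,201),0)))
print('hub',r(atz('scene',(360,207),220)),r(atz('side',(314,147),220)))
print('root side',r(atz('side',(327,171),190)))
for s in((241,208),(219,256)):
  for t in ((332,271),(272,256)):
    X=tri([('scene',s),('side',t)]);print(s,t,r(X),proj('scene',X),proj('side',X))
for s in ((245,232),): print('plaque org',r(atz('scene',s,6)))
for s in ((275,277),(329,292)): print('plaque org side',r(atz('side',s,6)))
print('rack',r(atz('scene',(219,270),0)),r(atz('side',(326,294),0)))
```

```text
stand [652.1 117.9   0. ] [648.6 108.3   0. ]
hub [647.5  97.7 220. ] [644.  128.5 220. ]
root side [641.3  43.3 190. ]
(241, 208) (332, 271) [ 475.9 -194.7  167.6] [225.6, 224.8] [319.4, 251.7]
(241, 208) (272, 256) [ 383.5 -106.1   98.2] [241.5, 207.2] [272.6, 256.8]
(219, 256) (332, 271) [ 503.2 -231.2  100.9] [220.8, 253.8] [333.8, 273.1]
(219, 256) (272, 256) [ 416.6 -157.4   51.1] [232.7, 232.4] [291.8, 275.8]
plaque org [ 400.1 -112.3    6. ]
plaque org side [ 386.7 -111.2    6. ]
plaque org side [ 499.3 -226.5    6. ]
rack [ 477.9 -238.4    0. ] [ 490.7 -225.1    0. ]
```

The scene view has the stand at about (355,250) px, with the free branch pointing left to (320,232). The rack with plaque and blank is at (220,262), and the turquoise decoy is at (243,218). In the side view the stand is at (315,200), the rack at (327,295) and the decoy at (276,265). The arm hides the tree, so I'll move it aside and look again.

{"method": "step_arm", "body": {
  "targets": [
    {"dp": [-0.2,-0.2,-0.2]},
    {"dp": [-0.4,-0.4,-0.4]},
    {"dp": [-0.6,-0.6,-0.5]},
    {"dp": [-0.75,-0.6,-0.5]},
    {"dp": [-0.75,-0.6,-0.5]},
    {"dp": [-0.75,-0.6,-0.5]},
    {"dp": [-0.75,-0.6,-0.5]},
    {"dp": [-0.75,-0.6,-0.5]}
  ]
}}

```text
validation failed for argument at $.ta...
```

Run:
```python
from h import *
r=lambda x:np.round(x,1).tolist()
I={n:snapshot(n) for n in('scene','side','wrist')}
a=cv2.resize(I['scene'][150:300,180:440],None,fx=3,fy=3);b=cv2.resize(I['side'][100:340,230:430],None,fx=2.5,fy=2.5)
cv2.imwrite('pics/s1.png',a);cv2.imwrite('pics/s2.png',b);cv2.imwrite('pics/w.png',I['wrist'])
print(sense()['tool_pos'])
for n in I:
  c,f=K(n);print(n,r(-np.array(c['R']).T@np.array(c['t'])),r(np.array(c['R'])[2]))
  for l,z in(('stand',0),('hub_top',220),('branch_root',190),('plaque',6),('plaque_hole',102),('rack',0),('blank',6)):
    print(n,l,[(r(q['at']),round(q['conf'],2),r(atz(n,q['at'],z))) for q in pinpoint(n,l)[:3]])
  print('plate',[(r(q['at']),round(q['conf'],2),r(atz(n,q['at'],190))) for q in masks_of(n,'press_plate')[:3]])
```

```text
[6.00019924e+02 3.47613406e-02 2.31317872e+02]
scene [1133.1, -418.9, 963.7] [-0.6, 0.3, -0.7]
scene stand [([352.9, 256.1], 0.81, [643.2, 110.0, 0.0])]
scene hub_top [([359.4, 206.3], 0.87, [644.9, 98.0, 220.0])]
scene branch_root [([341.0, 222.7], 0.79, [643.9, 44.9, 190.0])]
scene plaque [([243.7, 233.0], 0.92, [401.4, -117.4, 6.0]), ([226.3, 276.3], 0.83, [511.8, -231.6, 6.0]), ([340.7, 221.2], 0.66, [522.2, 158.2, 6.0])]
scene plaque_hole [([217.4, 258.5], 0.85, [512.9, -245.5, 102.0])]
scene rack [([217.5, 269.4], 0.63, [473.8, -241.1, -0.0]), ([217.0, 261.6], 0.37, [448.8, -230.7, 0.0])]
scene blank [([214.7, 262.9], 0.59, [453.6, -239.3, 6.0])]
plate [([360.5, 235.0], 0.3, [700.5, 60.6, 190.0])]
side [79.4, -766.2, 1053.5] [0.3, 0.6, -0.7]
side stand [([311.6, 197.0], 0.96, [647.9, 130.5, 0.0]), ([223.9, 177.6], 0.24, [416.7, 362.2, 0.0])]
side hub_top [([314.1, 148.2], 0.98, [641.3, 123.3, 220.0])]
side branch_root [([326.1, 168.8], 0.88, [644.0, 53.1, 190.0])]
side plaque [([272.0, 278.5], 0.96, [376.6, -111.9, 6.0]), ([332.1, 296.8], 0.62, [498.8, -243.8, 6.0])]
side plaqu
[... 184 characters left out ...]
672.7, 423.3, 0.0])]
side blank [([321.1, 298.8], 0.77, [468.2, -235.3, 6.0])]
plate [([334.6, 179.1], 0.4, [642.4, 2.3, 190.0])]
wrist [600.8, 75.0, 373.5] [-0.0, -0.3, -1.0]
wrist stand [([311.6, 92.7], 0.63, [641.5, 101.6, 0.0])]
wrist hub_top [([362.8, 49.2], 0.66, [640.5, 104.7, 220.0])]
wrist branch_root [([343.7, 160.0], 0.77, [641.7, 49.6, 190.0])]
wrist plaque [([217.0, 336.3], 0.88, [512.4, -235.4, 6.0]), ([121.7, 257.0], 0.81, [391.2, -106.3, 6.0])]
wrist plaque_hole [([82.3, 297.1], 0.85, [397.8, -105.0, 102.0])]
wrist rack [([198.2, 331.7], 0.8, [483.4, -232.2, -0.0])]
wrist blank [([183.4, 332.8], 0.62, [463.3, -229.2, 6.0])]
plate [([329.1, 243.5], 0.65, [635.6, -5.7, 190.0])]
```

View pics/w.png

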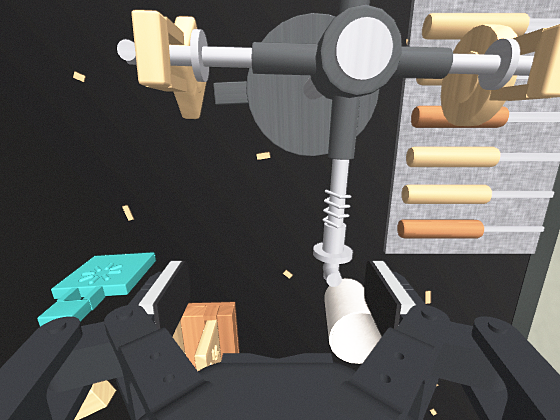

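{"method": "step_arm", "body": {
  "targets": [
    {"dp": [-0.2,-0.2,-0.2],"angular": [0,0,0],"fingers": 0},
    {"dp": [-0.4,-0.3,-0.4],"angular": [0,0,0],"fingers": 0},
    {"dp": [-0.5,-0.3,-0.5],"angular": [0,0,0],"fingers": 0},
    {"dp": [-0.5,-0.3,-0.5],"angular": [0,0,0],"fingers": 0},
    {"dp": [-0.5,-0.3,-0.5],"angular": [0,0,0],"fingers": 0},
    {"dp": [-0.5,-0.3,-0.5],"angular": [0,0,0],"fingers": 0},
    {"dp": [-0.5,-0.3,-0.5],"angular": [0,0,0],"fingers": 0},
    {"dp": [-0.5,-0.3,-0.5],"angular": [0,0,0],"fingers": 0}
  ]
}}

```text
time: 3.25
tool_pos: [539.9, -99.5, 330.7]
tcp_rot: [-179.9, -0.0, 90.0]
ft_force: [-0.1, -0.7, -0.1]
finger_gap: 85.4
grip_force: 0.0
```

The wrist view shows the hub at (363,48), with the free branch running down through the plate at (333,252) to the pin at about (331,280). The tongue tip is at (215,92), and loaded branches point left and right. I'll refine these from the new, higher pose.

Run:
```python
from h import *
r=lambda x:np.round(x,1).tolist()
I={n:snapshot(n) for n in('scene','side','wrist')}
for n in I: cv2.imwrite('pics/x_%s.png'%n,I[n])
print(sense()['tool_pos'])
for n in I:
  for l,z in(('stand',0),('hub_top',220),('branch_root',190),('plaque',6),('plaque_hole',102),('rack',0),('blank',6)):
    print(n,l,[(r(q['at']),round(q['conf'],2),r(atz(n,q['at'],z))) for q in pinpoint(n,l)[:3]])
  print('plate',[(r(q['at']),round(q['conf'],2),r(atz(n,q['at'],190))) for q in masks_of(n,'press_plate')[:3]])
w=I['wrist'];cv2.imwrite('pics/w2.png',cv2.resize(w,None,fx=1.42,fy=1.42))
```

```text
[540.00691495 -99.80214179 331.17282146]
scene stand [([353.9, 257.3], 0.71, [648.1, 109.7, 0.0])]
scene hub_top [([362.2, 206.0], 0.89, [647.9, 104.4, 220.0])]
scene branch_root [([157.4, 349.5], 0.71, [710.3, -458.2, 190.0]), ([341.2, 220.7], 0.65, [639.0, 49.4, 190.0])]
scene plaque [([242.4, 231.6], 0.77, [394.4, -118.2, 6.0]), ([219.4, 272.2], 0.66, [489.3, -241.8, 6.0]), ([227.8, 275.2], 0.63, [510.8, -226.4, 6.0])]
scene plaque_hole [([220.3, 257.3], 0.72, [513.5, -237.4, 102.0]), ([241.3, 208.1], 0.7, [389.4, -109.7, 102.0])]
scene rack [([222.9, 271.5], 0.72, [488.4, -231.3, 0.0]), ([280.2, 315.9], 0.57, [691.1, -166.7, -0.0])]
scene blank [([215.5, 261.6], 0.78, [450.7, -235.5, 6.0])]
plate [([323.7, 225.6], 0.46, [628.4, 3.2, 190.0])]
side stand [([314.9, 200.7], 0.74, [649.0, 109.7, 0.0])]
side hub_top [([313.6, 151.0], 0.7, [633.2, 112.3, 220.0])]
side branch_root [([324.4, 170.2], 0.92, [636.2, 50.0, 190.0])]
side plaque [([330.3, 294.7], 0.9, [497.9, -235.7, 6.0]), ([272.4, 277.9], 0.64, [378.6, -110.6, 6.0])]
side plaque_hole []
side rack []
side blank [([319.0, 300.3], 0.95, [460.6, -236.8, 6.0])]
plate [([334.4, 179.8], 0.59, [640.3, 0.0, 190.0]), ([297.7, 169.2], 0.17, [567.3, 91.0, 190.0])]
wrist stand [([346.7, 20.6], 0.96, [637.9, 102.1, 0.0])]
wrist hub_top []
wrist branch_root [([399.2, 22.4], 0.66, [642.7, 49.8, 190.0]), ([247.5, 242.6], 0.64, [510.8, -148.7, 190.0]), ([261.5, 244.6], 0.45, [525.1, -150.9, 190.0])]
wrist plaque [([263.5, 246.7], 0.94, [518.2, -236.5, 6.0]), ([180.7, 171.9], 0.61, [389.6, -108.3, 6.0])]
wrist plaque_hole [([162.9, 186.6], 0.66, [396.3, -110.0, 102.0]), ([254.6, 272.9], 0.56, [510.0, -232.7, 102.0])]
wrist rack [([247.5, 241.7], 0.97, [490.6, -229.9, 0.0]), ([396.2, 24.5], 0.63, [707.1, 97.3, 0.0])]
wrist blank [([231.2, 244.6], 0.63, [463.5, -232.6, 6.0])]
plate [([387.2, 89.7], 0.71, [638.3, -2.4, 190.0])]
```

View pics/w2.png

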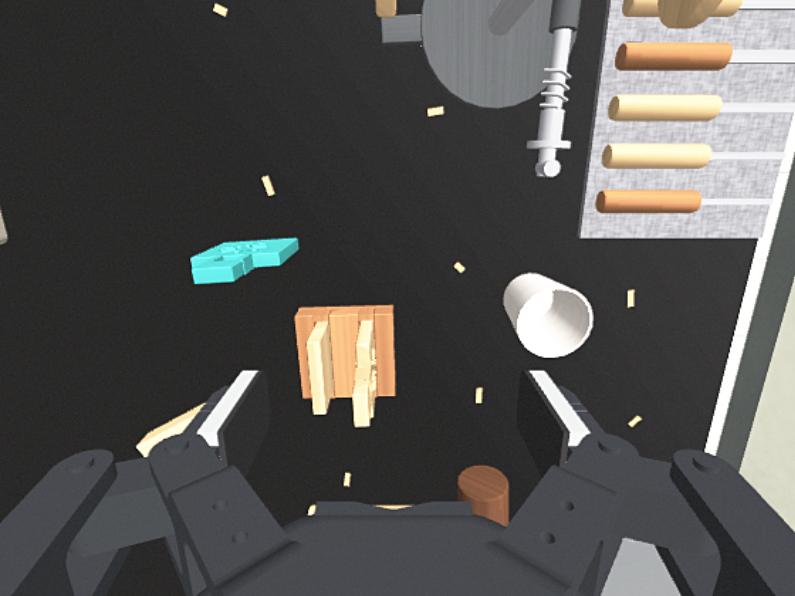

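The second wrist view shows the pin top at (386,119), the tongue tip at (270,20) and the rack corners from about (209,218) to (278,280), all in native pixels. The plaque is in the right-hand slot.

Run:
```python
from h import *
r=lambda x:np.round(x,1).tolist()
k=1/1.42
P=lambda u,v,z:r(atz('wrist',(u*k,v*k),z))
print('pin',P(548,168,202),'plate',P(549,145,190),'tongue tip c',P(383,29,14),'tongue edges',P(383,16,14),P(383,42,14),P(422,16,14),P(422,41,14))
print('foot right/bottom',P(497,107,7),)
print('rack',[P(*q,30) for q in((297,315),(394,312),(395,397),(303,398))])
print('plaque head top',[P(*q,142) for q in ((353,426),(369,427))],'body top corners',[P(*q,90) for q in((358,323),(375,323))])
print('blank',[P(*q,82) for q in((309,323),(329,322),(327,414),(313,414))])
c,f=K('wrist')
# pose 1 camera: translate by tcp motion
import h
s=sense()
d=np.array([540.007,-99.802,331.173])-np.array([600.02,0.035,231.318])
def Q(u,v,z):
    o,dd=ray('wrist',(u,v)); o=o-d; return r(o+dd*(z-o[2])/dd[2])
print('p1 hub',Q(363,48,220),'tongue',Q(215,82,14),Q(216,104,14),Q(247,80,14),Q(246,103,14),'foot L/B',Q(247,88,14),Q(315,156,14),'pin',Q(331,270,202),'plate',Q(333,251,190))
print('root',Q(342,158,190), 'armleft',Q(205,55,190),Q(128,50,190),'ct',Q(343,130,190))
```

```text
pin [635.6, -26.5, 202.0] plate [638.9, -12.7, 190.0] tongue tip c [531.4, 98.6, 14.0] tongue edges [531.5, 109.4, 14.0] [531.3, 87.8, 14.0] [568.1, 109.3, 14.0] [568.6, 88.6, 14.0]
foot right/bottom [645.9, 31.4, 7.0]
rack [[434.6, -183.1, 30.0], [541.9, -179.6, 30.0], [543.1, -285.5, 30.0], [434.7, -286.8, 30.0]]
plaque head top [[504.8, -249.1, 142.0], [519.1, -250.2, 142.0]] body top corners [[507.1, -169.9, 90.0], [523.5, -169.9, 90.0]]
blank [[458.3, -172.9, 82.0], [478.0, -171.8, 82.0], [471.3, -275.1, 82.0], [456.5, -275.1, 82.0]]
p1 hub [640.6, 105.0, 220.0] tongue [532.2, 111.6, 14.0] [531.9, 88.5, 14.0] [567.8, 113.6, 14.0] [566.0, 89.5, 14.0] foot L/B [567.6, 105.4, 14.0] [646.4, 29.8, 14.0] pin [635.5, -19.0, 202.0] plate [638.5, -11.4, 190.0]
root [640.6, 50.7, 190.0] armleft [561.1, 107.5, 190.0] [518.8, 110.0, 190.0] ct [640.2, 67.2, 190.0]
```

Estimates so far: axis at about (642,105), tongue direction 182.7°, branch at 267.2° with reach about 130, so a turn of about 84° clockwise. I'll straddle the plate loosely with part-closed fingers and swing it round.

{"method": "step_arm", "body": {
  "targets": [
    {"dp": [0.15,0.16,0.1],"angular": [0,0,0],"fingers": 0.5},
    {"dp": [0.3,0.32,0.2],"angular": [0,0,0],"fingers": 0.5},
    {"dp": [0.43,0.48,0.35],"angular": [0,0,0],"fingers": 0.5},
    {"dp": [0.435,0.48,0.45],"angular": [0,0,0],"fingers": 0.5},
    {"dp": [0.435,0.48,0.45],"angular": [0,0,0],"fingers": 0.5},
    {"dp": [0.435,0.48,0.45],"angular": [0,0,0],"fingers": 0.5},
    {"dp": [0.435,0.48,0.45],"angular": [0,0,0],"fingers": 0.5},
    {"dp": [0.435,0.48,0.45],"angular": [0,0,0],"fingers": 0.5}
  ]
}}

```text
time: 5.6
tool_pos: [636.3, -13.6, 242.8]
tcp_rot: [179.9, 0.0, 90.0]
ft_force: [-0.3, 0.1, 0.3]
finger_gap: 42.8
grip_force: 0.0
```

Run:
```python
from h import *
r=lambda x:np.round(x,1).tolist()
w=snapshot('wrist');cv2.imwrite('pics/w3.png',w);s=sense();print(s['tool_pos'],s['finger_gap'],s['ft_force'])
for l,z in(('hub_top',220),('branch_root',190)):
    print(l,[(r(q['at']),round(q['conf'],2),r(atz('wrist',q['at'],z))) for q in pinpoint('wrist',l)[:2]])
print([(r(q['at']),round(q['conf'],2),r(atz('wrist',q['at'],190))) for q in masks_of('wrist','press_plate')[:2]])
```

```text
[636.2494022  -13.3782144  242.47945123] 42.839141589401194 [-0.67220825 -0.0427682  -0.40413375]
hub_top [([283.4, 21.4], 0.66, [640.3, 105.5, 220.0])]
branch_root [([282.7, 136.2], 0.75, [640.7, 49.9, 190.0])]
[([275.8, 216.8], 0.6, [636.2, -3.6, 190.0]), ([310.4, 314.2], 0.22, [662.4, -81.7, 190.0])]
```

View pics/w3.png

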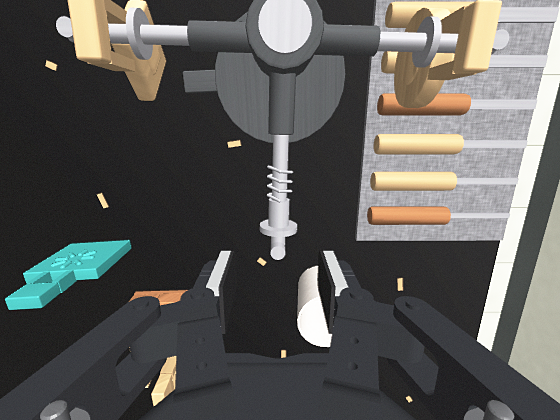

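The wrist view has the plate at (278,229), the pin top at (278,250) and the hub at (283,21), with the fingers centred on the branch. I'll get the world values.

Run:
```python
from h import *
r=lambda x:np.round(x,1).tolist()
for n,u,z in(('pin top',(278,251),202),('plate c',(278.5,229),190),('tip',(185,81),14),('root',(283,134),190)): print(n,r(atz('wrist',u,z)))
w=cv2.imread('pics/w3.png')
# foot circle fit via points z=14 : left/right/bottom
print('foot',[r(atz('wrist',u,14)) for u in((217,70),(346,70),(282,142))])
print([r(atz('wrist',u,14)) for u in((184,71),(185,92),(216,69),(216,91))])
```

```text
pin top [637.7, -23.5, 202.0]
plate c [638.1, -12.5, 190.0]
tip [532.2, 100.7, 14.0]
root [640.8, 51.4, 190.0]
foot [[569.4, 112.2, 14.0], [715.4, 112.1, 14.0], [643.3, 32.4, 14.0]]
[[532.0, 111.2, 14.0], [531.1, 89.0, 14.0], [568.3, 113.3, 14.0], [567.0, 90.0, 14.0]]
```

{"method": "step_arm", "body": {
  "targets": [
    {"dp": [0,0.005,0.1],"angular": [0,0,0],"fingers": 0.5},
    {"dp": [0,0.005,0.2],"angular": [0,0,0],"fingers": 0.5},
    {"dp": [0,0.005,0.3],"angular": [0,0,0],"fingers": 0.5},
    {"dp": [0,0.005,0.36],"angular": [0,0,0],"fingers": 0.5},
    {"dp": [0,0.005,0.36],"angular": [0,0,0],"fingers": 0.5},
    {"dp": [0,0.005,0.36],"angular": [0,0,0],"fingers": 0.5},
    {"dp": [0,0.005,0.36],"angular": [0,0,0],"fingers": 0.5},
    {"dp": [0,0.005,0.36],"angular": [0,0,0],"fingers": 0.5}
  ]
}}

```text
time: 6.8
tool_pos: [637.4, -13.0, 170.1]
tcp_rot: [179.9, 0.0, 90.0]
ft_force: [-0.5, -0.0, -0.3]
finger_gap: 42.7
grip_force: 0.0
```

{"method": "step_arm", "body": {
  "targets": [
    {"dp": [0.003,-0.036,0],"angular": [0,0,0.0194],"fingers": 0.5},
    {"dp": [0.008,-0.072,0],"angular": [0,0,0.0389],"fingers": 0.5},
    {"dp": [0.015,-0.108,0],"angular": [0,0,0.0583],"fingers": 0.5},
    {"dp": [0.025,-0.143,0],"angular": [0,0,0.0778],"fingers": 0.5},
    {"dp": [0.036,-0.177,0],"angular": [0,0,0.0972],"fingers": 0.5},
    {"dp": [0.05,-0.211,0],"angular": [0,0,0.1167],"fingers": 0.5},
    {"dp": [0.066,-0.244,0],"angular": [0,0,0.1361],"fingers": 0.5},
    {"dp": [0.083,-0.276,0],"angular": [0,0,0.1556],"fingers": 0.5}
  ]
}}

```text
time: 7.8
tool_pos: [582.1, 3.0, 169.9]
tcp_rot: [179.9, 0.0, 61.9]
ft_force: [0.5, -2.8, -0.7]
finger_gap: 42.5
grip_force: 1.3
```

{"method": "step_arm", "body": {
  "targets": [
    {"dp": [0.003,-0.036,0],"angular": [0,0,0.0194],"fingers": 0.5},
    {"dp": [0.008,-0.072,0],"angular": [0,0,0.0389],"fingers": 0.5},
    {"dp": [0.015,-0.108,0],"angular": [0,0,0.0583],"fingers": 0.5},
    {"dp": [0.025,-0.143,0],"angular": [0,0,0.0778],"fingers": 0.5},
    {"dp": [0.036,-0.177,0],"angular": [0,0,0.0972],"fingers": 0.5},
    {"dp": [0.05,-0.211,0],"angular": [0,0,0.1167],"fingers": 0.5},
    {"dp": [0.066,-0.244,0],"angular": [0,0,0.1361],"fingers": 0.5},
    {"dp": [0.083,-0.276,0],"angular": [0,0,0.1556],"fingers": 0.5}
  ]
}}

```text
time: 8.8
tool_pos: [541.0, 43.6, 169.8]
tcp_rot: [179.9, -0.0, 33.8]
ft_force: [-0.2, -3.0, -0.4]
finger_gap: 42.5
grip_force: 1.3
```

{"method": "step_arm", "body": {
  "targets": [
    {"dp": [0.003,-0.036,0],"angular": [0,0,0.0194],"fingers": 0.5},
    {"dp": [0.008,-0.072,0],"angular": [0,0,0.0389],"fingers": 0.5},
    {"dp": [0.015,-0.108,0],"angular": [0,0,0.0583],"fingers": 0.5},
    {"dp": [0.025,-0.143,0],"angular": [0,0,0.0778],"fingers": 0.5},
    {"dp": [0.036,-0.177,0],"angular": [0,0,0.0972],"fingers": 0.5},
    {"dp": [0.043,-0.195,0],"angular": [0,0,0.107],"fingers": 0.5},
    {"dp": [0.05,-0.211,0],"angular": [0,0,0.1167],"fingers": 0.5},
    {"dp": [0.05,-0.211,0],"angular": [0,0,0.1167],"fingers": 0.5}
  ]
}}

```text
time: 9.8
tool_pos: [525.7, 84.9, 169.6]
tcp_rot: [180.0, -0.0, 13.0]
ft_force: [-1.2, -0.3, 0.1]
finger_gap: 42.7
grip_force: 0.4
```

Run:
```python
from h import *
r=lambda x:np.round(x,1).tolist()
w=snapshot('wrist');cv2.imwrite('pics/w4.png',w);s=sense();print(s['tool_pos'],s['tcp_rot'],s['finger_gap'],s['ft_force'],s['joint_pos'])
for l,z in(('hub_top',220),('branch_root',190)):
    print(l,[(r(q['at']),round(q['conf'],2),r(atz('wrist',q['at'],z))) for q in pinpoint('wrist',l)[:2]])
print([(r(q['at']),round(q['conf'],2),r(atz('wrist',q['at'],190))) for q in masks_of('wrist','press_plate')[:2]])
```

```text
[525.72956438  84.88126739 169.51836541] [-1.79996861e+02 -2.95211216e-02  1.30103652e+01] 42.55783965731855 [-0.92363284 -1.12919225  0.84889849] [ 3.64892974e+00 -8.61109680e-01  1.00441079e+02  8.01121238e-03
  8.03914137e+01  8.06372285e+01]
hub_top []
branch_root [([296.8, 151.8], 0.9, [588.0, 91.0, 190.0])]
[([290.8, 278.2], 0.81, [531.9, 79.7, 190.0])]
```

View pics/w4.png

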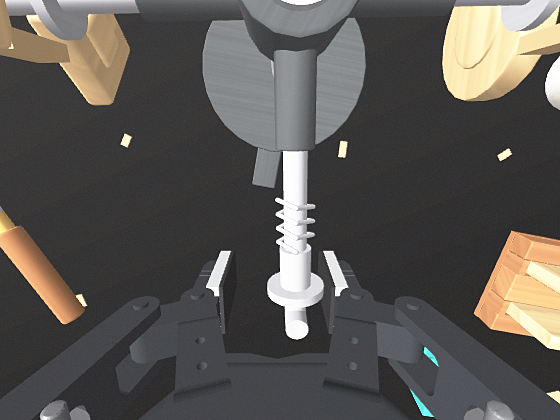

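The wrist view shows the tongue tip at (264,187), left of the branch, and the branch on the image axis at x≈297. The fingers are straddling it, and about 11° remains.

{"method": "step_arm", "body": {
  "targets": [
    {"dp": [0.001,-0.0145,0],"angular": [0,0,0.0078],"fingers": 0.5},
    {"dp": [0.002,-0.029,0],"angular": [0,0,0.0156],"fingers": 0.5},
    {"dp": [0.004,-0.044,0],"angular": [0,0,0.0233],"fingers": 0.5},
    {"dp": [0.006,-0.058,0],"angular": [0,0,0.0311],"fingers": 0.5},
    {"dp": [0.008,-0.072,0],"angular": [0,0,0.0389],"fingers": 0.5},
    {"dp": [0.011,-0.0865,0],"angular": [0,0,0.0467],"fingers": 0.5},
    {"dp": [0.014,-0.1,0],"angular": [0,0,0.0545],"fingers": 0.5},
    {"dp": [0.016,-0.112,0],"angular": [0,0,0.061],"fingers": 0.5}
  ]
}}

```text
time: 11.0
tool_pos: [523.6, 107.5, 169.3]
tcp_rot: [180.0, 0.0, 1.9]
ft_force: [1.4, -1.2, 0.3]
finger_gap: 43.1
grip_force: 1.0
```

Run:
```python
from h import *
r=lambda x:np.round(x,1).tolist()
w=snapshot('wrist');cv2.imwrite('pics/w5.png',w);s=sense();print(s['tool_pos'],s['tcp_rot'],s['finger_gap'],s['ft_force'])
for n in('wrist','scene','side'):
  if n!='wrist': cv2.imwrite('pics/w5_%s.png'%n,snapshot(n))
  for l,z in(('hub_top',220),('branch_root',190)):
    print(n,l,[(r(q['at']),round(q['conf'],2),r(atz(n,q['at'],z))) for q in pinpoint(n,l)[:2]])
  print([(r(q['at']),round(q['conf'],2),r(atz(n,q['at'],190))) for q in masks_of(n,'press_plate')[:2]])
```

```text
[523.56589006 107.75852556 169.26133617] [-1.79989077e+02  9.05808980e-03  1.87446727e+00] 42.37926278969212 [ 0.81509588 -1.89254942  1.33994636]
wrist hub_top []
wrist branch_root [([295.2, 151.1], 0.68, [586.0, 102.6, 190.0]), ([59.1, 269.5], 0.23, [529.5, 206.5, 190.0])]
[([294.7, 273.0], 0.93, [531.3, 99.9, 190.0])]
scene hub_top [([361.3, 204.7], 0.86, [643.2, 105.4, 220.0])]
scene branch_root [([346.2, 198.6], 0.9, [585.0, 107.4, 190.0]), ([157.8, 344.6], 0.32, [701.2, -454.0, 190.0])]
[([330.3, 184.2], 0.61, [518.6, 104.9, 190.0]), ([223.2, 261.6], 0.57, [591.4, -255.6, 190.0])]
side hub_top [([313.7, 150.7], 0.69, [634.2, 113.4, 220.0])]
side branch_root [([299.8, 162.9], 0.91, [586.9, 113.6, 190.0])]
[]
```

View pics/w5.png

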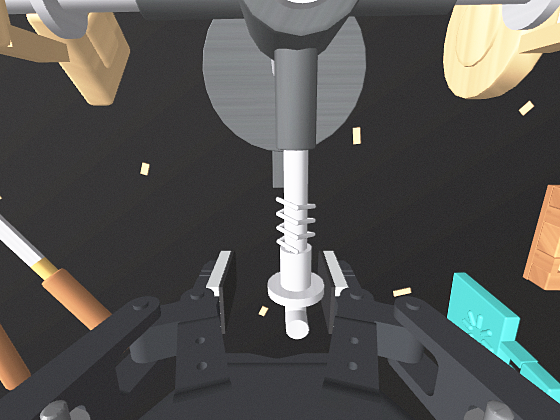

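In the wrist view the tongue's left edge is at x=273 (rows 152–188), the rod centre at x≈295, and the pin top at (297,330).

Run:
```python
from h import *
r=lambda x:np.round(x,1).tolist()
g=cv2.cvtColor(cv2.imread('pics/w5.png'),cv2.COLOR_BGR2GRAY).astype(int)
for v in (156,164,172,180,184): print(v,g[v,264:320].tolist())
for v in (100,130): print(v,'L',np.argmax(np.diff(g[v,195:230]))+195)
W=lambda u,v,z:r(atz('wrist',(u,v),z))
print('tongue L',W(272.5,155,14),W(272.5,187,14),'rod',W(295,170,190),W(296,200,190),'socket',W(295.5,60,190),W(295.5,140,190),'pin',W(297,331,202),'plate',W(295,286,190))
print('foot',W(203,70,14),W(366,70,14),W(285,152,14))
```

```text
156 [50, 53, 56, 52, 52, 51, 51, 40, 113, 142, 134, 136, 136, 136, 137, 133, 134, 134, 124, 184, 255, 255, 253, 253, 253, 254, 254, 254, 253, 253, 252, 251, 250, 248, 244, 240, 231, 223, 205, 183, 170, 156, 156, 153, 71, 43, 49, 52, 50, 52, 49, 54, 50, 51, 53, 51]
164 [52, 50, 57, 51, 54, 49, 50, 42, 89, 145, 135, 132, 134, 134, 136, 131, 134, 135, 122, 182, 255, 255, 253, 253, 253, 254, 253, 254, 253, 252, 252, 251, 250, 248, 245, 237, 231, 223, 204, 182, 167, 156, 153, 155, 77, 43, 49, 51, 49, 55, 52, 52, 51, 49, 51, 52]
172 [51, 50, 52, 55, 52, 54, 54, 46, 78, 147, 134, 133, 136, 137, 137, 133, 132, 133, 125, 138, 255, 255, 253, 253, 253, 254, 253, 253, 253, 252, 252, 251, 250, 248, 244, 239, 230, 222, 204, 182, 169, 155, 152, 156, 57, 47, 49, 53, 53, 47, 54, 51, 49, 54, 49, 50]
180 [52, 50, 50, 46, 52, 53, 48, 44, 69, 149, 134, 134, 132, 133, 132, 134, 132, 131, 122, 138, 255, 255, 253, 253, 253, 254, 253, 253, 253, 253, 252, 251, 250, 247, 244, 238, 230, 222, 201, 181, 167, 156, 154, 151, 59, 47, 49, 52, 48, 52, 48, 47, 51, 47, 54, 49]
184 [54, 48, 52, 50, 45, 49, 47, 44, 66, 153, 135, 131, 132, 137, 134, 131, 132, 130, 122, 135, 255, 255, 253, 253, 253, 253, 253, 253, 253, 252, 252, 251, 250, 248, 244, 237, 229, 222, 201, 184, 166, 156, 154, 126, 52, 46, 50, 50, 49, 54, 50, 54, 49, 52, 54, 51]
100 L 209
130 L 227
tongue L [562.7, 112.9, 14.0] [530.5, 111.9, 14.0] rod [578.5, 102.0, 190.0] [565.8, 100.9, 190.0] socket [619.2, 103.9, 190.0] [590.5, 102.4, 190.0] pin [509.8, 98.2, 202.0] plate [524.8, 99.2, 190.0]
foot [637.2, 178.4, 14.0] [642.3, 30.2, 14.0] [566.1, 100.7, 14.0]
```

The tree is aligned: rod slope about 2.8° against tongue 2.7°, with the pin at about (510.5,98.5) and reach about 130. I'll let go upward and go to the plaque.

{"method": "step_arm", "body": {
  "targets": [
    {"dp": [0,0.03,0],"angular": [0,0,0],"fingers": 0.5},
    {"dp": [0,0.04,-0.15],"angular": [0,0,0],"fingers": 0.5},
    {"dp": [0,0.04,-0.35],"angular": [0,0,0],"fingers": 0.5},
    {"dp": [-0.02,0.2,-0.4],"angular": [0,0,0],"fingers": 0.2},
    {"dp": [-0.04,0.4,-0.4],"angular": [0,0,0],"fingers": 0.2},
    {"dp": [-0.06,0.6,-0.4],"angular": [0,0,0],"fingers": 0.2},
    {"dp": [-0.08,0.8,-0.4],"angular": [0,0,0],"fingers": 0.2},
    {"dp": [-0.11,1.0,-0.4],"angular": [0,0,0],"fingers": 0.2}
  ]
}}

```text
time: 12.6
tool_pos: [508.4, -95.0, 249.4]
tcp_rot: [180.0, -0.0, 2.0]
ft_force: [-0.1, -0.1, 0.1]
finger_gap: 68.4
grip_force: 0.0
```

{"method": "step_arm", "body": {
  "targets": [
    {"dp": [0,0.2,0],"angular": [0,0,0],"fingers": 0.2},
    {"dp": [0,0.4,0],"angular": [0,0,0],"fingers": 0.2},
    {"dp": [0,0.6,0.05],"angular": [0,0,0.005],"fingers": 0.2},
    {"dp": [0,0.7,0.1],"angular": [0,0,0.005],"fingers": 0.2},
    {"dp": [0,0.7,0.15],"angular": [0,0,0.005],"fingers": 0.2},
    {"dp": [0,0.7,0.15],"angular": [0,0,0.005],"fingers": 0.2},
    {"dp": [0,0.7,0.15],"angular": [0,0,0.005],"fingers": 0.2},
    {"dp": [0,0.7,0.15],"angular": [0,0,0.005],"fingers": 0.2}
  ]
}}

```text
time: 13.6
tool_pos: [514.0, -232.5, 220.0]
tcp_rot: [180.0, -0.1, 1.2]
ft_force: [0.9, -0.2, 0.6]
finger_gap: 68.5
grip_force: 0.0
```

Run:
```python
from h import *
r=lambda x:np.round(x,1).tolist()
I={n:snapshot(n) for n in('wrist','side','scene')}
for n in I: cv2.imwrite('pics/w6_%s.png'%n,I[n])
s=sense();print(s['tool_pos'],s['tcp_rot'],s['finger_gap'],s['ft_force'])
for n in I:
  for l,z in(('plaque',6),('plaque_hole',102),('rack',0),('hub_top',220),('branch_root',190)):
    print(n,l,[(r(q['at']),round(q['conf'],2),r(atz(n,q['at'],z))) for q in pinpoint(n,l)[:2]])
  print('plate',[(r(q['at']),round(q['conf'],2),r(atz(n,q['at'],190))) for q in masks_of(n,'press_plate')[:1]])
```

```text
[ 513.81831562 -232.9273499   219.80295827] [ 1.79977076e+02 -4.01974392e-02  1.13498036e+00] 68.53280690392627 [-0.23614161  0.30593395 -0.20863908]
wrist plaque [([276.4, 182.8], 0.91, [512.7, -232.7, 6.0]), ([181.9, 268.2], 0.64, [395.1, -109.9, 6.0])]
wrist plaque_hole [([274.6, 206.1], 0.94, [511.7, -231.1, 102.0])]
wrist rack []
wrist hub_top []
wrist branch_root []
plate []
side plaque [([271.4, 279.0], 0.89, [374.3, -112.7, 6.0]), ([332.1, 295.1], 0.61, [501.7, -239.1, 6.0])]
side plaque_hole [([273.7, 258.3], 0.91, [382.7, -114.7, 102.0]), ([333.7, 270.6], 0.82, [506.7, -224.7, 102.0])]
side rack []
side hub_top [([374.4, 258.2], 0.72, [559.1, -305.8, 220.0]), ([312.4, 150.7], 0.65, [630.7, 115.2, 220.0])]
side branch_root [([299.6, 166.9], 0.71, [577.5, 97.6, 190.0]), ([408.1, 347.7], 0.27, [501.8, -514.4, 190.0])]
plate [([284.8, 170.9], 0.41, [529.3, 102.1, 190.0])]
scene plaque [([227.8, 275.0], 0.73, [510.2, -226.1, 6.0]), ([245.3, 233.6], 0.58, [406.1, -114.5, 6.0])]
scene plaque_hole [([242.8, 209.4], 0.87, [396.3, -108.4, 102.0]), ([219.9, 255.3], 0.6, [507.2, -235.5, 102.0])]
scene rack [([220.5, 269.8], 0.87, [479.6, -234.6, 0.0])]
scene hub_top [([359.6, 205.4], 0.9, [642.8, 100.3, 220.0]), ([365.4, 181.6], 0.58, [584.4, 167.7, 220.0])]
scene branch_root [([345.1, 197.1], 0.84, [579.1, 108.4, 190.0]), ([155.2, 241.8], 0.57, [450.5, -368.8, 190.0])]
plate [([330.3, 185.4], 0.5, [522.3, 102.1, 190.0])]
```

View pics/w6_wrist.png

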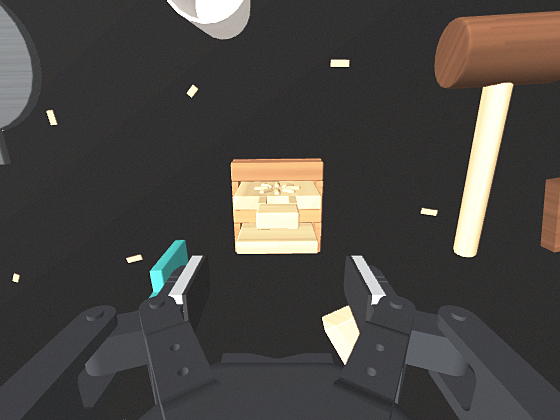

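The plaque head is centred between the fingers at (277,215) and the rack is square to the tool. I'll descend, shift x by -1.5 mm, and grip.

{"method": "step_arm", "body": {
  "newtons": 50,
  "targets": [
    {"dp": [-0.007,0,0.2],"angular": [0,0,0],"fingers": 0.2},
    {"dp": [-0.007,0,0.4],"angular": [0,0,0],"fingers": 0.2},
    {"dp": [-0.007,0,0.5],"angular": [0,0,0],"fingers": 0.2},
    {"dp": [-0.007,0,0.55],"angular": [0,0,0],"fingers": 0.2},
    {"dp": [-0.007,0,0.55],"angular": [0,0,0],"fingers": 0.2},
    {"dp": [-0.007,0,0.55],"angular": [0,0,0],"fingers": 0.7},
    {"dp": [-0.007,0,0.55],"angular": [0,0,0],"fingers": 1},
    {"dp": [-0.007,0,0.55],"angular": [0,0,0],"fingers": 1}
  ]
}}

```text
time: 15.65
tool_pos: [513.0, -233.7, 110.8]
tcp_rot: [179.9, -0.1, 1.1]
ft_force: [-0.0, 1.6, 5.6]
finger_gap: 33.2
grip_force: 50.0
```

{"method": "step_arm", "body": {
  "targets": [
    {"dp": [0,0,0],"angular": [0,0,0],"fingers": 1},
    {"dp": [0,0,0],"angular": [0,0,0],"fingers": 1},
    {"dp": [0,0,-0.03],"angular": [0,0,0],"fingers": 1},
    {"dp": [0,0,-0.08],"angular": [0,0,0],"fingers": 1},
    {"dp": [0,0,-0.15],"angular": [0,0,0],"fingers": 1},
    {"dp": [0,0,-0.3],"angular": [0,0,0],"fingers": 1},
    {"dp": [0,0,-0.5],"angular": [0,0,0],"fingers": 1},
    {"dp": [0,0,-0.5],"angular": [0,0,0],"fingers": 1}
  ]
}}

```text
time: 16.65
tool_pos: [514.4, -234.5, 214.8]
tcp_rot: [179.8, -0.4, 1.1]
ft_force: [0.5, -0.3, -0.1]
finger_gap: 33.7
grip_force: 49.9
```

Run:
```python
from h import *
r=lambda x:np.round(x,1).tolist()
I={n:snapshot(n) for n in('wrist','side','scene')}
for n in I: cv2.imwrite('pics/w7_%s.png'%n,I[n])
s=sense();print(s['tool_pos'],s['tcp_rot'],s['finger_gap'],s['ft_force'])
for n in I:
  for l,z in(('plaque_hole',0),('plaque',0)):
    zz=s['tool_pos'][2]+(-8 if l=='plaque_hole' else -104)
    print(n,l,[(r(q['at']),round(q['conf'],2),r(atz(n,q['at'],zz))) for q in pinpoint(n,l)[:2]])
a=I['side'][200:340,260:440]; cv2.imwrite('pics/v7.png',np.hstack([cv2.resize(I['wrist'],(533,400)),cv2.resize(a,None,fx=1.45,fy=400/140)]))
```

```text
[ 511.81178103 -233.13478602  208.97055873] [-1.79983728e+02  3.17377607e-02  1.09451311e+00] 33.238018246522515 [ 0.31325966 -0.37651201 -1.92169794]
wrist plaque_hole [([275.8, 261.5], 0.65, [510.5, -232.2, 201.0])]
wrist plaque [([179.3, 272.3], 0.9, [448.5, -144.5, 105.0]), ([277.3, 208.0], 0.89, [511.8, -233.1, 105.0])]
side plaque_hole [([271.9, 258.5], 0.84, [347.0, -181.0, 201.0]), ([338.5, 248.0], 0.77, [509.2, -228.1, 201.0])]
side plaque [([336.8, 272.3], 0.97, [509.7, -234.9, 105.0]), ([275.2, 279.4], 0.82, [354.7, -180.1, 105.0])]
scene plaque_hole [([214.1, 230.0], 0.83, [503.1, -235.2, 201.0]), ([240.4, 208.6], 0.8, [475.1, -147.9, 201.0])]
scene plaque [([245.2, 234.0], 0.9, [482.3, -146.8, 105.0]), ([222.0, 253.7], 0.57, [507.7, -229.2, 105.0])]
```

View pics/v7.png

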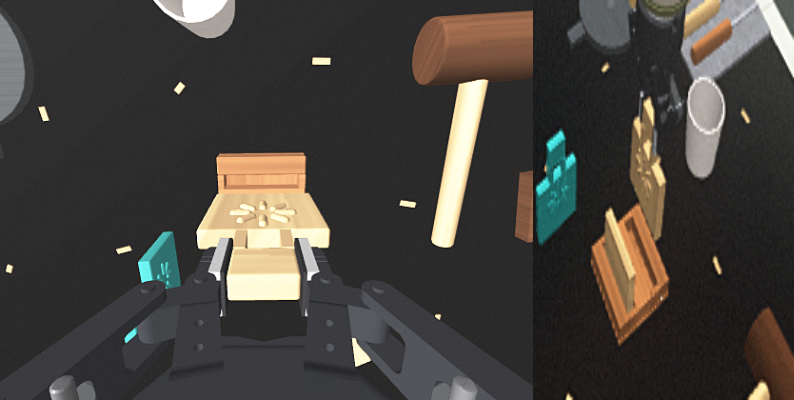

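The plaque is held upright, with the window's top edge at about TCP+4. I'll carry it high to in front of the pin.

{"method": "step_arm", "body": {
  "targets": [
    {"dp": [0,0,-0.1],"angular": [0,0,0],"fingers": 1},
    {"dp": [-0.01,-0.05,-0.2],"angular": [0,0,0],"fingers": 1},
    {"dp": [-0.03,-0.2,-0.25],"angular": [0,0,0],"fingers": 1},
    {"dp": [-0.06,-0.4,-0.25],"angular": [0,0,0],"fingers": 1},
    {"dp": [-0.09,-0.6,-0.25],"angular": [0,0,-0.004],"fingers": 1},
    {"dp": [-0.11,-0.8,-0.25],"angular": [0,0,-0.009],"fingers": 1},
    {"dp": [-0.13,-0.95,-0.25],"angular": [0,0,-0.009],"fingers": 1},
    {"dp": [-0.13,-1.0,-0.25],"angular": [0,0,-0.009],"fingers": 1}
  ]
}}

```text
time: 18.1
tool_pos: [482.5, -32.0, 261.4]
tcp_rot: [180.0, -0.2, 2.8]
ft_force: [-0.1, 0.2, -1.4]
finger_gap: 32.9
grip_force: 49.9
```

{"method": "step_arm", "body": {
  "targets": [
    {"dp": [-0.01,-0.15,0],"angular": [0,0,0],"fingers": 1},
    {"dp": [-0.02,-0.3,0],"angular": [0,0,0],"fingers": 1},
    {"dp": [-0.025,-0.45,0],"angular": [0,0,0],"fingers": 1},
    {"dp": [-0.025,-0.6,0],"angular": [0,0,0],"fingers": 1},
    {"dp": [-0.025,-0.65,0.05],"angular": [0,0,0],"fingers": 1},
    {"dp": [-0.025,-0.65,0.1],"angular": [0,0,0],"fingers": 1},
    {"dp": [-0.025,-0.65,0.15],"angular": [0,0,0],"fingers": 1},
    {"dp": [-0.025,-0.65,0.15],"angular": [0,0,0],"fingers": 1}
  ]
}}

```text
time: 19.1
tool_pos: [470.4, 94.9, 227.8]
tcp_rot: [180.0, 0.1, 2.6]
ft_force: [-0.6, 0.6, -0.6]
finger_gap: 32.9
grip_force: 50.0
```

Run:
```python
from h import *
r=lambda x:np.round(x,1).tolist()
I={n:snapshot(n) for n in('wrist','side','scene')}
for n in I: cv2.imwrite('pics/w8_%s.png'%n,I[n])
s=sense();print(s['tool_pos'],s['tcp_rot'],s['finger_gap'],s['ft_force'])
for n in I:
  for l,z in(('plaque_hole',s['tool_pos'][2]-8),('branch_root',190),('hub_top',220)):
    print(n,l,[(r(q['at']),round(q['conf'],2),r(atz(n,q['at'],z))) for q in pinpoint(n,l)[:2]])
  print('plate',[(r(q['at']),round(q['conf'],2),r(atz(n,q['at'],190))) for q in masks_of(n,'press_plate')[:1]])
cv2.imwrite('pics/v8.png',np.hstack([cv2.resize(I['wrist'],(480,360)),cv2.resize(I['side'][100:220,220:326],(318,360))]))
```

```text
[471.3329134   95.31870866 229.53907515] [ 1.79997389e+02 -1.57590194e-02  2.66995813e+00] 33.50983197853654 [-0.28591221 -0.21929636 -1.49045703]
wrist plaque_hole [([471.6, 283.1], 0.77, [461.5, -15.9, 221.5]), ([275.7, 258.7], 0.63, [471.7, 96.2, 221.5])]
wrist branch_root [([275.4, 36.4], 0.83, [588.3, 101.9, 190.0])]
wrist hub_top []
plate [([272.0, 137.2], 0.92, [535.1, 101.6, 190.0])]
side plaque_hole [([265.1, 169.1], 0.91, [465.8, 103.7, 221.5]), ([271.8, 260.9], 0.6, [337.2, -201.4, 221.5])]
side branch_root [([301.6, 164.4], 0.7, [588.4, 104.9, 190.0])]
side hub_top [([313.8, 149.0], 0.83, [638.6, 120.4, 220.0])]
plate [([285.5, 172.0], 0.43, [528.9, 96.7, 190.0])]
scene plaque_hole [([316.1, 167.2], 0.9, [469.0, 90.8, 221.5]), ([240.5, 210.9], 0.74, [499.8, -158.6, 221.5])]
scene branch_root [([343.5, 199.8], 0.7, [584.6, 98.8, 190.0]), ([320.4, 191.7], 0.41, [527.4, 65.4, 190.0])]
scene hub_top [([361.7, 204.2], 0.64, [642.4, 107.3, 220.0])]
plate [([330.2, 183.3], 0.48, [515.6, 106.7, 190.0])]
```

View pics/v8.png

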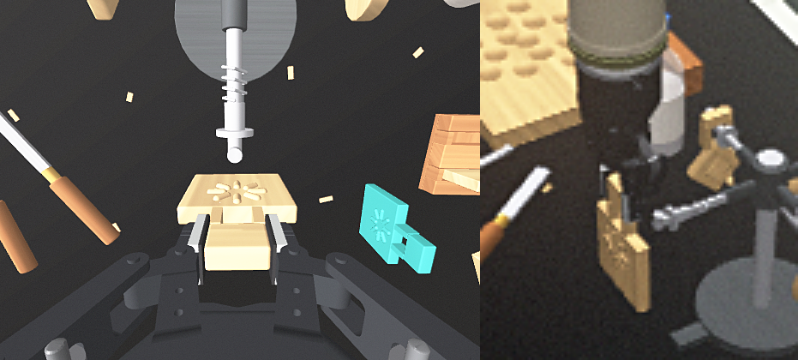

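The wrist view shows the pin top at (274,181) and the plate at (274,155) px, with the plaque head centred at about x=277. I'll compute the offsets.

Run:
```python
from h import *
r=lambda x:np.round(x,2).tolist()
W=lambda u,v,z:r(atz('wrist',(u,v),z))
g=cv2.cvtColor(cv2.imread('pics/w8_wrist.png'),cv2.COLOR_BGR2GRAY).astype(int)
for v in(90,120,176,180,184,188,192): print(v,g[v,255:296].tolist())
for v in(275,290,300): print(v,g[v,230:326].tolist())
print('col',g[120:200,274].tolist())
print(W(274,181,202),W(274,155,190),W(273.5,90,190),W(273.5,60,190))
```

```text
90 [137, 135, 125, 235, 255, 255, 255, 255, 255, 255, 255, 255, 255, 255, 255, 253, 249, 248, 251, 240, 246, 237, 222, 188, 165, 154, 151, 129, 137, 140, 138, 138, 139, 140, 141, 143, 140, 140, 139, 140, 136]
120 [56, 50, 54, 49, 50, 36, 148, 255, 255, 255, 255, 255, 255, 255, 255, 254, 254, 255, 255, 253, 248, 242, 234, 225, 206, 191, 178, 164, 161, 161, 130, 58, 49, 52, 51, 47, 51, 49, 51, 50, 54]
176 [46, 51, 49, 53, 53, 52, 51, 50, 43, 38, 76, 255, 255, 249, 249, 249, 249, 250, 250, 250, 251, 251, 251, 253, 255, 233, 142, 58, 42, 47, 52, 46, 48, 47, 50, 48, 46, 53, 51, 50, 53]
180 [50, 48, 51, 47, 43, 53, 49, 50, 43, 19, 245, 255, 251, 249, 248, 249, 249, 249, 250, 251, 251, 251, 250, 249, 248, 252, 255, 198, 61, 44, 50, 45, 50, 50, 48, 52, 50, 50, 48, 50, 51]
184 [49, 48, 44, 50, 46, 52, 49, 51, 46, 26, 162, 255, 254, 250, 249, 249, 249, 249, 250, 250, 251, 251, 251, 249, 248, 254, 255, 105, 36, 47, 50, 53, 49, 52, 49, 51, 47, 47, 52, 49, 49]
188 [47, 50, 53, 51, 50, 47, 50, 47, 44, 48, 46, 41, 20, 154, 255, 255, 255, 255, 255, 255, 255, 255, 255, 255, 133, 36, 39, 46, 50, 47, 4
[... 1409 characters left out ...]
, 250, 250, 250, 250, 250, 250, 250, 250, 250, 250, 250, 250, 250, 250, 250, 250, 250, 250, 250, 250, 250, 250, 250, 250, 250, 250, 250, 250, 250, 251, 249, 238, 216, 98, 58, 62, 75, 83, 85, 85, 78, 77, 64, 61]
col [253, 251, 251, 250, 250, 250, 251, 250, 250, 250, 250, 251, 250, 250, 250, 250, 250, 250, 250, 250, 250, 250, 250, 250, 250, 249, 250, 250, 250, 250, 250, 252, 230, 216, 255, 251, 250, 250, 250, 250, 250, 249, 249, 249, 249, 249, 250, 249, 250, 251, 255, 181, 192, 252, 254, 251, 250, 251, 250, 251, 251, 251, 251, 250, 250, 251, 251, 251, 255, 255, 93, 38, 47, 50, 52, 45, 50, 49, 49, 52]
[511.06, 99.46, 202.0] [524.44, 100.15, 190.0] [560.83, 102.05, 190.0] [576.22, 102.73, 190.0]
```

{"method": "step_arm", "body": {
  "targets": [
    {"dp": [0,-0.0075,0.05],"angular": [0,0,0],"fingers": 1},
    {"dp": [0,-0.0075,0.1],"angular": [0,0,0],"fingers": 1},
    {"dp": [0,-0.0075,0.137],"angular": [0,0,0],"fingers": 1},
    {"dp": [0,-0.0075,0.137],"angular": [0,0,0],"fingers": 1},
    {"dp": [0,-0.0075,0.137],"angular": [0,0,0],"fingers": 1},
    {"dp": [0,-0.0075,0.137],"angular": [0,0,0],"fingers": 1},
    {"dp": [0,-0.0075,0.137],"angular": [0,0,0],"fingers": 1},
    {"dp": [0,-0.0075,0.137],"angular": [0,0,0],"fingers": 1}
  ]
}}

```text
time: 20.85
tool_pos: [471.2, 97.3, 202.1]
tcp_rot: [-180.0, -0.0, 2.7]
ft_force: [-0.7, -0.4, -0.7]
finger_gap: 33.4
grip_force: 50.0
```

Run:
```python
from h import *
r=lambda x:np.round(x,1).tolist()
s=sense();print(s['tool_pos'],s['tcp_rot'],s['finger_gap'],s['ft_force'])
w=snapshot('wrist');cv2.imwrite('pics/w9.png',w)
g=cv2.cvtColor(w,cv2.COLOR_BGR2GRAY).astype(int)
print([(r(q['at']),round(q['conf'],2),r(atz('wrist',q['at'],190))) for q in masks_of('wrist','press_plate')[:1]])
for v in range(150,230,8):
  q=np.where(g[v,240:310]>200)[0]; print(v,(q.min()+240,q.max()+240) if len(q) else None)
print('pinproj',proj('wrist',(511.5,99.4,202)))
```

```text
[471.16028721  97.32811821 202.07932914] [-1.79999417e+02 -1.77940616e-02  2.71760400e+00] 33.41720314504502 [-0.72138515 -0.35846106 -0.72710717]
[([274.8, 139.8], 0.72, [535.3, 101.5, 190.0])]
150 (np.int64(265), np.int64(284))
158 (np.int64(253), np.int64(302))
166 (np.int64(253), np.int64(291))
174 (np.int64(269), np.int64(282))
182 (np.int64(269), np.int64(277))
190 (np.int64(269), np.int64(287))
198 (np.int64(269), np.int64(286))
206 (np.int64(240), np.int64(309))
214 (np.int64(240), np.int64(309))
222 (np.int64(240), np.int64(309))
pinproj [276.7, 191.7]
```

{"method": "step_arm", "body": {
  "targets": [
    {"dp": [0.03,0,0],"angular": [0,0,0],"fingers": 1},
    {"dp": [0.06,0,0],"angular": [0,0,0],"fingers": 1},
    {"dp": [0.09,0,0],"angular": [0,0,0],"fingers": 1},
    {"dp": [0.12,0,0],"angular": [0,0,0],"fingers": 1},
    {"dp": [0.15,0,0],"angular": [0,0,0],"fingers": 1},
    {"dp": [0.18,0,0],"angular": [0,0,0],"fingers": 1},
    {"dp": [0.2,0,0],"angular": [0,0,0],"fingers": 1},
    {"dp": [0.2,0,0],"angular": [0,0,0],"fingers": 1}
  ]
}}

```text
time: 21.95
tool_pos: [511.2, 99.2, 201.9]
tcp_rot: [180.0, 0.0, 2.7]
ft_force: [-0.1, -0.2, 0.2]
finger_gap: 32.7
grip_force: 50.0
```

{"method": "step_arm", "body": {
  "targets": [
    {"dp": [0.01,0,0],"angular": [0,0,0],"fingers": 1},
    {"dp": [0.02,0,0],"angular": [0,0,0],"fingers": 1},
    {"dp": [0.03,0,0],"angular": [0,0,0],"fingers": 1},
    {"dp": [0.04,0,0],"angular": [0,0,0],"fingers": 1},
    {"dp": [0.04,0,0],"angular": [0,0,0],"fingers": 1},
    {"dp": [0.04,0,0],"angular": [0,0,0],"fingers": 1},
    {"dp": [0.04,0,0],"angular": [0,0,0],"fingers": 1},
    {"dp": [0.04,0,0],"angular": [0,0,0],"fingers": 1}
  ]
}}

```text
time: 22.95
tool_pos: [518.9, 99.6, 201.8]
tcp_rot: [180.0, 0.0, 2.7]
ft_force: [-2.2, 0.1, -0.4]
finger_gap: 33.6
grip_force: 50.2
```

Run:
```python
from h import *
r=lambda x:np.round(x,1).tolist()
s=sense();print(s['tool_pos'],s['tcp_rot'],s['finger_gap'],s['ft_force'],s['wrist_torque'])
for i in range(3):
  w=snapshot('wrist');print(sense()['ft_force'])
b=snapshot('side');cv2.imwrite('pics/v10.png',np.hstack([cv2.resize(w,(480,360)),cv2.resize(b[100:220,220:326],(318,360))]))
```

```text
[518.90407342  99.59150981 201.82885725] [1.79998921e+02 1.16816154e-02 2.72118689e+00] 33.57034836152558 [-2.17100465  0.14495474 -0.38550101] [-0.05967447  0.52540197 -0.0294791 ]
[-2.31440978  1.42527478  0.48576438]
[-3.28312828  0.05676958 -0.69524393]
[-3.97344025  0.52735137  0.91306402]
```

View pics/v10.png

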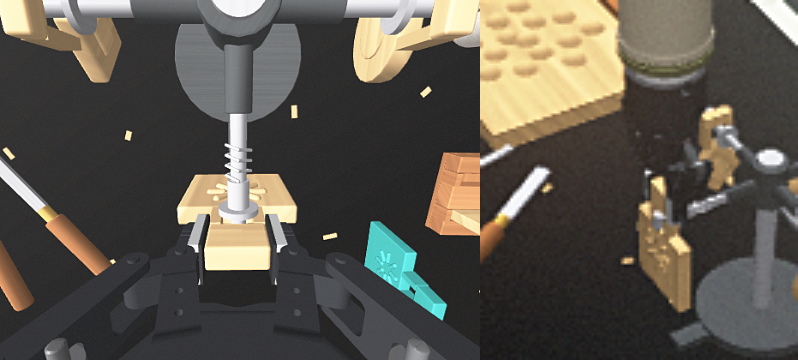

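The wrist view shows the plate against the plaque at (237,212) with the branch through the window. Force of about 3 N at x=519 fits the estimate. I'll push 8 mm more.

{"method": "step_arm", "body": {
  "targets": [
    {"dp": [0.01,0,0],"angular": [0,0,0],"fingers": 1},
    {"dp": [0.02,0,0],"angular": [0,0,0],"fingers": 1},
    {"dp": [0.03,0,0],"angular": [0,0,0],"fingers": 1},
    {"dp": [0.04,0,0],"angular": [0,0,0],"fingers": 1},
    {"dp": [0.04,0,0],"angular": [0,0,0],"fingers": 1},
    {"dp": [0.04,0,0],"angular": [0,0,0],"fingers": 1},
    {"dp": [0.04,0,0],"angular": [0,0,0],"fingers": 1},
    {"dp": [0.04,0,0],"angular": [0,0,0],"fingers": 1}
  ]
}}

```text
time: 24.15
tool_pos: [526.7, 100.0, 201.8]
tcp_rot: [180.0, 0.1, 2.7]
ft_force: [-6.4, -1.7, 0.9]
finger_gap: 33.7
grip_force: 50.3
```

Run:
```python
from h import *
F=[]
for i in range(6):
  w=snapshot('wrist');F.append(sense()['ft_force'])
print(np.mean(F,0),sense()['tool_pos'])
```

```text
[-6.01937468 -0.68133172  1.77518586] [526.70783255  99.95716021 201.7848118 ]
```

{"method": "step_arm", "body": {
  "targets": [
    {"dp": [0,0,0.008],"angular": [0,0,0],"fingers": 1},
    {"dp": [0,0,0.016],"angular": [0,0,0],"fingers": 1},
    {"dp": [0,0,0.024],"angular": [0,0,0],"fingers": 1},
    {"dp": [0,0,0.032],"angular": [0,0,0],"fingers": 1},
    {"dp": [0,0,0.04],"angular": [0,0,0],"fingers": 1},
    {"dp": [0,0,0.045],"angular": [0,0,0],"fingers": 1},
    {"dp": [0,0,0.045],"angular": [0,0,0],"fingers": 1},
    {"dp": [0,0,0.045],"angular": [0,0,0],"fingers": 1}
  ]
}}

```text
time: 25.45
tool_pos: [526.6, 99.9, 192.6]
tcp_rot: [180.0, 0.1, 2.7]
ft_force: [-5.8, -0.5, 1.8]
finger_gap: 33.4
grip_force: 50.3
```

Run:
```python
from h import *
F=[]
for i in range(5):
  w=snapshot('wrist');F.append(sense()['ft_force'])
print(np.mean(F,0),sense()['tool_pos'])
```

```text
[-6.09946709 -0.30011915  0.34232422] [526.57724163  99.92977291 192.57626553]
```

{"method": "step_arm", "body": {
  "targets": [
    {"dp": [0,0,0.003],"angular": [0,0,0],"fingers": 1},
    {"dp": [0,0,0.005],"angular": [0,0,0],"fingers": 1},
    {"dp": [-0.004,0,0.005],"angular": [0,0,0],"fingers": 1},
    {"dp": [-0.008,0,0.005],"angular": [0,0,0],"fingers": 1},
    {"dp": [-0.012,0,0.005],"angular": [0,0,0],"fingers": 1},
    {"dp": [-0.014,0,0.005],"angular": [0,0,0],"fingers": 1},
    {"dp": [-0.014,0,0.005],"angular": [0,0,0],"fingers": 1},
    {"dp": [-0.014,0,0.005],"angular": [0,0,0],"fingers": 1}
  ]
}}

```text
time: 26.7
tool_pos: [524.1, 99.8, 191.8]
tcp_rot: [180.0, 0.0, 2.7]
ft_force: [-5.2, -0.7, 0.5]
finger_gap: 33.2
grip_force: 50.3
```

Run:
```python
from h import *
F=[]
for i in range(5):
  w=snapshot('wrist');F.append(sense()['ft_force'])
print(np.mean(F,0),sense()['tool_pos'])
```

```text
[-4.93762928 -0.38747877  0.34145577] [524.07973868  99.80862022 191.7529478 ]
```

{"method": "step_arm", "body": {
  "targets": [
    {"dp": [0,0,0.001],"angular": [0,0,0],"fingers": 1},
    {"dp": [0,0,0.002],"angular": [0,0,0],"fingers": 1},
    {"dp": [0,0,0.003],"angular": [0,0,0],"fingers": 1},
    {"dp": [0,0,0.004],"angular": [0,0,0],"fingers": 1},
    {"dp": [-0.002,0,0.005],"angular": [0,0,0],"fingers": 1},
    {"dp": [-0.002,0,0.005],"angular": [0,0,0],"fingers": 1},
    {"dp": [-0.002,0,0.005],"angular": [0,0,0],"fingers": 1},
    {"dp": [-0.002,0,0.005],"angular": [0,0,0],"fingers": 1}
  ]
}}

```text
time: 27.95
tool_pos: [524.2, 99.8, 191.6]
tcp_rot: [180.0, -0.0, 2.7]
ft_force: [-5.0, -1.1, 3.9]
finger_gap: 33.0
grip_force: 50.5
```

Run:
```python
from h import *
F=[]
for i in range(5):
  w=snapshot('wrist');F.append(sense()['ft_force'])
print(np.mean(F,0),sense()['tool_pos'])
```

```text
[-5.5283274  -0.52929733  4.16750566] [524.16036195  99.81035054 191.55629758]
```

Seated on the rod with about 4 N upward. I'll release with a light grip first and pause before lifting.

{"method": "step_arm", "body": {
  "newtons": 20,
  "targets": [
    {"dp": [0,0,-0.002],"angular": [0,0,0],"fingers": 1},
    {"dp": [0,0,-0.002],"angular": [0,0,0],"fingers": 1},
    {"dp": [0,0,-0.002],"angular": [0,0,0],"fingers": 0.55},
    {"dp": [0,0,-0.002],"angular": [0,0,0],"fingers": 0.45},
    {"dp": [0,0,-0.002],"angular": [0,0,0],"fingers": 0.3},
    {"dp": [0,0,-0.002],"angular": [0,0,0],"fingers": 0.2},
    {"dp": [0,0,-0.002],"angular": [0,0,0],"fingers": 0.2},
    {"dp": [0,0,-0.002],"angular": [0,0,0],"fingers": 0.2}
  ]
}}

```text
time: 29.2
tool_pos: [523.8, 99.8, 191.3]
tcp_rot: [-180.0, -0.0, 2.7]
ft_force: [-0.6, 0.2, -0.2]
finger_gap: 67.9
grip_force: 0.0
```

{"method": "step_arm", "body": {
  "targets": [
    {"dp": [0,0,-0.05],"angular": [0,0,0],"fingers": 0.2},
    {"dp": [0,0,-0.12],"angular": [0,0,0],"fingers": 0.2},
    {"dp": [0,0,-0.2],"angular": [0,0,0],"fingers": 0.2},
    {"dp": [0,0,-0.3],"angular": [0,0,0],"fingers": 0.2},
    {"dp": [-0.1,0,-0.4],"angular": [0,0,0],"fingers": 0.2},
    {"dp": [-0.2,0,-0.5],"angular": [0,0,0],"fingers": 0.2},
    {"dp": [-0.3,0,-0.5],"angular": [0,0,0],"fingers": 0.2},
    {"dp": [-0.3,0,-0.5],"angular": [0,0,0],"fingers": 0.2}
  ]
}}

```text
time: 30.2
tool_pos: [463.8, 97.1, 293.1]
tcp_rot: [-180.0, -0.1, 2.7]
ft_force: [-0.2, 0.7, -0.1]
finger_gap: 68.2
grip_force: 0.0
```

Run:
```python
from h import *
w=snapshot('wrist');b=snapshot('side');c=snapshot('scene')
r=lambda x:np.round(x,1).tolist()
print(sense()['tool_pos'],sense()['ft_force'])
cv2.imwrite('pics/v11.png',np.hstack([cv2.resize(w,(480,360)),cv2.resize(b[100:220,220:326],(318,360))]))
for n in('wrist','side','scene'):
  for l,z in(('plaque_hole',183),('plaque',87)): print(n,l,[(r(q['at']),round(q['conf'],2),r(atz(n,q['at'],z))) for q in pinpoint(n,l)[:3]])
```

```text
[464.36008697  96.96234793 291.65283519] [ 0.28556433  0.44420958 -0.02555367]
wrist plaque_hole [([440.7, 249.1], 0.86, [431.1, -54.5, 183.0]), ([276.0, 135.3], 0.77, [525.1, 100.5, 183.0]), ([278.4, 51.5], 0.63, [586.6, 101.5, 183.0])]
wrist plaque [([404.8, 223.4], 0.95, [421.6, -62.7, 87.0]), ([277.6, 135.0], 0.78, [519.8, 98.5, 87.0])]
side plaque_hole [([279.7, 173.2], 0.7, [514.6, 106.9, 183.0]), ([273.1, 257.9], 0.67, [356.1, -168.4, 183.0])]
side plaque [([280.8, 193.7], 0.95, [521.4, 114.5, 87.0]), ([273.0, 278.0], 0.84, [356.7, -162.3, 87.0])]
scene plaque_hole [([327.7, 186.3], 0.62, [515.8, 98.7, 183.0]), ([243.9, 207.6], 0.59, [461.4, -132.1, 183.0]), ([382.7, 162.6], 0.34, [522.8, 289.8, 183.0])]
scene plaque [([328.2, 208.5], 0.85, [515.4, 108.7, 87.0]), ([243.5, 231.7], 0.56, [458.9, -141.2, 87.0])]
```

View pics/v11.png

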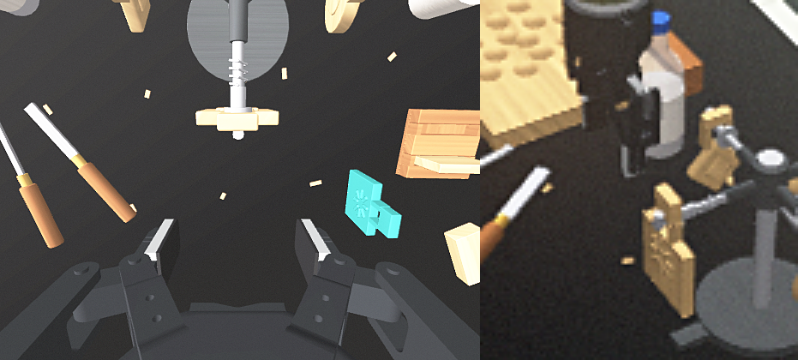

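The wrist view shows the plaque hanging upright at (237,118), with the pin outside it at (238,135) and the plate pressed behind. The tongue is hidden straight below. I'll let it settle, recheck, and hand in.

{"method": "step_arm", "body": {
  "targets": [
    {"dp": [0,0,-0.1],"angular": [0,0,0],"fingers": 0.2},
    {"dp": [-0.1,0,-0.2],"angular": [0,0,0],"fingers": 0.2},
    {"dp": [-0.1,0,-0.2],"angular": [0,0,0],"fingers": 0.2},
    {"dp": [-0.1,0,-0.2],"angular": [0,0,0],"fingers": 0.2},
    {"dp": [-0.1,0,-0.2],"angular": [0,0,0],"fingers": 0.2},
    {"dp": [-0.1,0,-0.2],"angular": [0,0,0],"fingers": 0.2},
    {"dp": [-0.1,0,-0.2],"angular": [0,0,0],"fingers": 0.2},
    {"dp": [-0.1,0,-0.2],"angular": [0,0,0],"fingers": 0.2}
  ]
}}

```text
time: 31.65
tool_pos: [443.9, 96.0, 331.1]
tcp_rot: [180.0, 0.0, 2.7]
ft_force: [-0.3, 0.5, -0.4]
finger_gap: 68.7
grip_force: 0.0
```

Run:
```python
from h import *
import time
a=snapshot('side')
for i in range(12): b=snapshot('side')
d=cv2.absdiff(a,b)[90:240,230:340].max(2);print('moving px',int((d>30).sum()))
r=lambda x:np.round(x,1).tolist()
snapshot('wrist')
for l,z in(('branch_root',190),('plaque_hole',183),('hub_top',220)): print(l,[(r(q['at']),round(q['conf'],2),r(atz('wrist',q['at'],z))) for q in pinpoint('wrist',l)[:3]])
print(hand_in())
```

```text
moving px 13
branch_root []
plaque_hole [([428.0, 221.1], 0.91, [424.0, -60.6, 183.0]), ([273.5, 110.9], 0.84, [524.2, 102.8, 183.0])]
hub_top []
the job is handed in; nothing more can be done
None
```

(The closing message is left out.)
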